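Reset a laser interlock by its sunken key

ROBOT

A 7-joint arm with a two-finger parallel gripper is mounted at the origin on a cart in front of the work surface, level with it; the furniture and walls round the work are solid. World frame = base frame: x ahead of the robot, y to its left, z up, the work surface at z = 0. Lengths are in m, angles in rad, forces in N, time in s.
With the tool pointing down it reaches from about 0.425 to 0.925 m from the base axis. Payload 6.8 kg.
Tool frame: the origin (TCP) lies on the centre line of the jaws, within the pads' length; the fingertips stand ahead of it and the grasp point (between the pads) lies 11 mm behind it (r.tcp_to_tips is the z of the fingertips in the tool frame, in m); z points along the fingers, y is the line along which they close (so a half turn about z gives the same grasp; the last joint's range is limited). The gripper opens to 85 mm and grips with 20 to 120 N. Pads are 22 mm wide; open, the fingers measure 114 mm over their backs; the gripper's body (76 mm by 85 mm) begins 54 mm behind the grasp point. The pads swing forward as they close: fully open they stand 13 mm farther back than shut.
Start: joints at [-1.284, 0.477, 0.022, 1.555, -0.011, 1.109, -0.083], TCP at [0.26, 0.623, 0.239] pointing down, gripper open.
Joint ranges: [-2.96, 2.96], [-0.34, 2.1], [-1.41, 1.46], [0.24, 2.44], [-1.37, 4.51], [0.17, 1.92], [-2.96, 2.96]. Speed limits (rad/s): [2.39, 2.39, 3.14, 3.14, 3.14, 3.14, 3.14].

INTERFACE

Orientations are given as a rotation vector (axis times angle).
In Python, from bench import r, optics gives the robot as it stands.
- The arm moves only by the shell command python3 -m creep 'ROWS' [FORCE]. ROWS is a JSON object whose one key "rows" holds a list of rows, each a list of 7 numbers: the shift along the tool's x, y, z in units of 25 mm (1.0 is 25 mm), then the turn, a rotation vector about the tool's x, y, z in units of 8 degrees (1.0 is 8 degrees), then the finger opening in mm, from 0 to 85.4. A call has 1 to 10 rows; each row is the pose to reach, as a shift and turn from the pose commanded when the call began, along the tool's axes at that moment; what a row does not reach only later rows make up. A row lasts 1/8 s, in which the tool goes at most 62.5 mm and 10.7 degrees, less where a joint would pass 70% of its speed; a pose out of reach is approached as far as the arm can. A call with a gripper value outside its range is refused whole. The fingers move at their own pace and stop on an object; FORCE is the grip in N (left out, the last holds). Time passes only in rows, so rows that repeat a pose let the fingers close. It gives the time, the measured TCP pose, the force, the opening and the grip force at its end, in the units of the state.
- r.get_obs(): the state, without advancing time (a new reading comes with each control period).
- optics.grab_frame(name): name is "scene" or "top"; returns a dict with "color" (420x560x3 uint8, blue, green, red), "K" (3x3 intrinsics, pixels), "R" (3x3) and "t" (3): a world point X has camera coordinates R X + t. Camera axes: x right, y down, z forward; pixel columns grow to the right and rows downward; lengths in m; the calibration is good to about 2 mm. A picture is of the moment at which its call begins. There is no depth.
- r.hand_in(): hands the job in; it is judged then, once.
The state is a dict: "clock": time; "joints": joint angles; "qvel": joint speeds; "tau": joint torques, N m; "tcp_pos": TCP position; "orientation": TCP orientation; "contact_force": force on the tool from outside, world axes, zero at the start; "moment": the same for the moment, N m; "grip_width": finger opening in m; "gripper_force": force on a finger pad.
Only numpy, scipy, OpenCV 4.12 (cv2) and the standard library are available. Lean on these libraries where they do the work, as an engineer would, in place of code of your own. Each camera call takes 0.05 s, during which the arm holds its last target. There are 200 camera calls.

TASK

Reset the interlock unit with the yellow shutter using the fingertips only: push its yellow shutter fully open by the ridge, reach into the well and press the sunken red key fully down, keep it down for at least two seconds, then let it come up and push the shutter fully closed again. Do not lift, tip or push the unit out of its place, and leave the blue-shuttered unit and everything else on the table alone.

Things in the scene. Friction and masses are not known exactly. Their poses are not given: they have to be found in the camera images.
- yellow_unit: interlock unit with a yellow shutter: grey box 90 x 150 x 45 mm (x, y, z), 2 to 3.3 kg, loose on rubber feet. Origin: centre of its underside, on the table; z up, y along its length. Two guide rails along y at x = +-30 to 39 mm rise to 51 mm above the table. The well is in the -y half; three lamps at y = +63 mm stand 4 mm above the top
- well (a point): centre of the mouth of the yellow unit's well, level with the box's top (deck; unit frame 0, -35, 45 mm); axes as the unit's. The well is a rectangular pit 48 mm along x, 36 mm along y, its white floor 33 mm below the deck; the red key is sunk in it
- shutter (a joint): yellow shutter: flat plate 62 x 48 mm, its top 49.5 mm above the table, that slides along the unit's y just above the deck. 0 = closed over the well, 0.050 m = fully open, moved to the unit's +y. It slides with about 1.2 N of friction and stays where it is left
- tab (a point): top centre of the yellow shutter's upright ridge (42 mm along the unit's x, 8 mm thick along y, 14 mm tall, top 63.5 mm above the table). Moves with the shutter; over the well's centre when closed. Push its side with shut fingers: towards the unit's +y opens, towards -y closes. The plate reaches 24 mm either side of it along y
- key_top (a point): top centre of the red reset key in the yellow unit's well: 34 mm along x, 26 mm along y; when up, its top is 27 mm above the table, 18 mm below the deck; axes as the unit's
- key (a joint): the red reset key, in m downwards: 0 = up, 0.005 = fully down. Sprung: starts to move at about 1 N, fully down at about 5 N, comes up by itself
- blue_unit: interlock unit with a blue shutter: grey box 90 x 150 x 45 mm (x, y, z), 2 to 3.3 kg, loose on rubber feet. Origin: centre of its underside, on the table; z up, y along its length. Two guide rails along y at x = +-30 to 39 mm rise to 51 mm above the table. Made as the other one, but not to be operated
- blue_shutter (a joint): shutter of the blue unit, 0 = closed, to be left
- blue_key (a joint): key of the blue unit, 0 = up, to be left
- tweezers: steel tweezers lying flat, 122 x 12 x 9 mm; bystander; origin under its centre
- fibre_spool: black and cream fibre spool, 66 diameter, 35 high mm; bystander; origin under its centre
- tape_roll: black tape roll lying flat, 58 x 56 x 19 mm; bystander; origin under its centre
- cleaver: blue fibre cleaver, 80 x 61 x 36 mm; bystander; origin under its centre
- vial: glass vial with blue cap, 36 diameter, 67 high mm; bystander; origin under its centre
- post: plain steel post standing upright, 13 diameter, 75 high mm; bystander; origin under its centre
- holder: black post holder standing upright with a brass thumbscrew, 25 x 40 x 50 mm; bystander; origin under its centre
- red_box: open red parts box, 46 x 66 x 24 mm; bystander; origin under its centre
Not all that is in view belongs to the job. Leave any turquoise look-alike of the yellow_unit alone.

How it is judged:
On the way, in this order (a step that is already met when the one before it is completed fails the run):
1. the yellow shutter is pushed fully open (at least 42 of 50 mm) (value of joint shutter above 0.042 m), for 0.1 s.
2. with the shutter open, the red key is down by at least 3.5 of its 5 mm for 1.8 s on end (value of joint key above 0.0035 m and value of joint shutter above 0.036 m), for 1.8 s.
3. the key is up again and the shutter pushed closed (within 4 mm) (value of joint key below 0.001 m and value of joint shutter below 0.004 m), for 0.2 s.
At the end, for the whole second after the job is handed in: red key up (within 1 mm), yellow shutter closed within 4 mm, the yellow unit standing at rest within 30 mm of where it was; blue unit's shutter and key untouched (shutter within 8 mm of closed, key up) (all of step 3 and distance of yellow_unit from where it was at the start of the episode below 0.03 m and angle between yellow_unit's own z axis and vertical below 0.05 rad and linear speed of yellow_unit below 0.01 m/s and value of joint blue_shutter below 0.008 m and value of joint blue_key below 0.001 m).
It fails at once if the yellow unit is lifted, tipped or pushed more than 30 mm (height (world z) of yellow_unit above 0.008 m or angle between yellow_unit's own z axis and vertical above 0.12 rad or distance of yellow_unit from where it was at the start of the episode above 0.03 m).
It fails at once if the blue unit is operated or moved (key by 2 mm, shutter by 15 mm, unit by 15 mm) (value of joint blue_key above 0.002 m or value of joint blue_shutter above 0.015 m or distance of blue_unit from where it was at the start of the episode above 0.015 m).
It fails at once if a bystander is lifted or moved more than 20 mm (distance of any of tweezers, fibre_spool, tape_roll, cleaver, vial, post, holder, red_box from where it was at the start of the episode above 0.02 m).
It also fails if it takes over 45 s, if anything falls off the work surface, if the arm or the gripper's body presses on something with over 40 N, if the wrist force passes 120 N, or if a joint passes its speed limit or range.

## Working session

There is one attempt and no reset: what is moved stays moved. The work goes in short steps, Python scripts to look and compute and a shell command to move; the robot and the scene stay as the last step left them, time stands still between calls to the robot, and variables do not carry over. Pictures are saved under pics/ and viewed, at most 10 in all, crops included, and the job is handed in when it is done.

```bash
mkdir -p pics; ls
python3 - <<'E'
from bench import r, optics
import cv2
for n in("scene","top"):
    f=optics.grab_frame(n); cv2.imwrite(f"pics/{n}0.png",f["color"]); print(n,f["K"],f["R"],f["t"])
o=r.get_obs();print(o, r.tcp_to_tips)
E
```

```text
pics
scene [[499.641709     0.         276.07093192]
 [  0.         499.641709   202.01071211]
 [  0.           0.           1.        ]] [[ 0.59516441 -0.80322424 -0.02470098]
 [-0.36426394 -0.24225482 -0.89923544]
 [ 0.71630378  0.54419061 -0.43676708]] [-0.33584424  0.29293142  0.86619564]
top [[430.30671781   0.         276.8043275 ]
 [  0.         430.30671781 209.52889787]
 [  0.           0.           1.        ]] [[ 0.00810193 -0.99993131 -0.00846902]
 [-0.98665141 -0.00661622 -0.16271206]
 [ 0.16264485  0.00967425 -0.98663725]] [0.05141097 0.59313414 1.42223845]
{'clock': 0.1, 'joints': array([-1.28408396,  0.47772712,  0.02233127,  1.55635135, -0.011476  ,
        1.10931279, -0.08308274]), 'qvel': array([-0.00110452, -0.00205727, -0.0011798 , -0.00225995, -0.00102071,
        0.00086269,  0.00066745]), 'tau': array([ 5.12796934e-03, -5.97757423e+01,  1.61397278e+00, -2.81952327e+01,
        1.28256460e-02,  5.01790841e-03, -4.08363348e-06]), 'tcp_pos': array([0.25943599, 0.62258214, 0.23841674]), 'orientation': array([-6.16022550e-01, -3.08040801e+00,  2.60661628e-03]), 'contact_force': array([-0.03125447, -0.13595483, -0.24787166]), 'moment': array([-0.04746024,  0.02412458, -0.0624231 ]), 'gripper_force': 0.0, 'grip_width': 0.08556431177086019} 0.008
```

View pics/scene0.png

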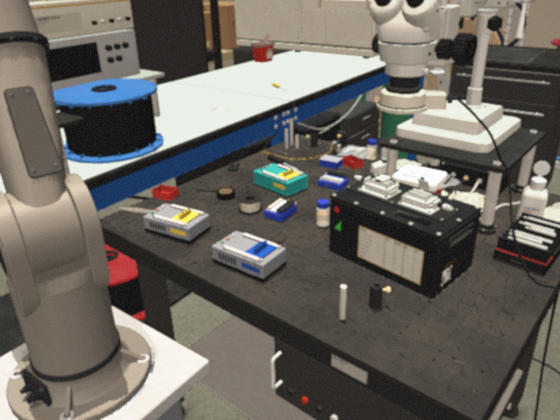

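View pics/top0.png

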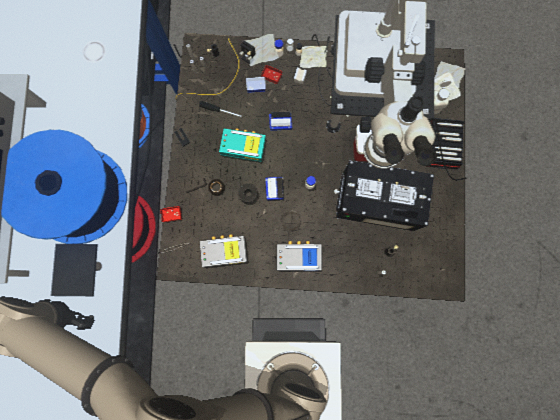

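Candidates: a grey unit with a yellow plate at top (222,250) / scene (178,221), a turquoise look-alike with a yellow plate at top (243,144) / scene (280,178), and the blue-shuttered grey unit at top (299,257). By the description I choose the grey one at (222,250) and check it in a crop.

```bash
cat > h.py <<'E'
import cv2, numpy as np
from bench import r, optics
from scipy.spatial.transform import Rotation as Ro
def ray(f,uv,z):
    d=f["R"].T@np.linalg.inv(f["K"])@[uv[0],uv[1],1]; c=-f["R"].T@f["t"]
    return c+d*(z-c[2])/d[2]
def proj(f,X):
    p=f["K"]@(f["R"]@np.array(X)+f["t"]); return p[:2]/p[2]
def yellow(f,box):
    h=cv2.cvtColor(f["color"],cv2.COLOR_BGR2HSV); m=cv2.inRange(h,(22,120,120),(35,255,255))
    k=np.zeros_like(m); x0,y0,x1,y1=box; k[y0:y1,x0:x1]=m[y0:y1,x0:x1]; return k
E
python3 - <<'E'
from h import *
T=optics.grab_frame("top");S=optics.grab_frame("scene")
a=cv2.resize(T["color"][225:280,190:330],None,fx=5,fy=5,interpolation=cv2.INTER_CUBIC)
b=cv2.resize(S["color"][195:250,135:225],None,fx=5,fy=5,interpolation=cv2.INTER_CUBIC)
out=np.zeros((560,700,3),np.uint8); out[:275]=a; out[280:555,:450]=b; cv2.imwrite("pics/crop.png",out)
for n,f,box in(("top",T,(190,225,260,280)),("scene",S,(135,195,225,250))):
    m=yellow(f,box); cs,_=cv2.findContours(m,0,2); 
    for c in cs:
        if cv2.contourArea(c)>15: print(n,cv2.contourArea(c),cv2.minAreaRect(c),cv2.boxPoints(cv2.minAreaRect(c)).tolist())
    if n=="top":
        # grey body: bright/low-sat vs dark table
        h=cv2.cvtColor(f["color"],cv2.COLOR_BGR2HSV)
        g=((h[...,2]>100)).astype(np.uint8)
        k=np.zeros_like(g);k[225:280,190:260]=g[225:280,190:260]
        c=max(cv2.findContours(k,0,2)[0],key=cv2.contourArea); q=cv2.minAreaRect(c); print(q)
        for z in (0.045,): print([ray(f,p,z).round(4).tolist() for p in cv2.boxPoints(q)], ray(f,q[0],z))
E
```

```text
top 209.0 ((231.34754943847656, 249.6280517578125), (17.22732162475586, 13.803942680358887), 83.6598129272461) [[223.5365753173828, 241.8292694091797], [237.25608825683594, 240.3048858642578], [239.1585235595703, 257.42681884765625], [225.4390106201172, 258.95123291015625]]
((222.1143341064453, 249.72181701660156), (29.619253158569336, 45.743343353271484), 83.2901611328125)
[[0.4946, 0.3238, 0.045], [0.514, 0.1698, 0.045], [0.4147, 0.1561, 0.045], [0.3957, 0.3084, 0.045]] [0.45447559 0.23953468 0.045     ]
scene 33.0 ((177.80001831054688, 231.59999084472656), (15.178933143615723, 3.7947330474853516), 18.434947967529297) [[170.00001525878906, 231.0], [171.2000274658203, 227.39999389648438], [185.6000213623047, 232.19998168945312], [184.40000915527344, 235.79998779296875]]
scene 151.5 ((185.76922607421875, 215.65380859375), (11.371353149414062, 22.188007354736328), 56.30992889404297) [[173.38461303710938, 217.07687377929688], [191.84616088867188, 204.76919555664062], [198.15383911132812, 214.23074340820312], [179.69229125976562, 226.53842163085938]]
```

View pics/crop.png

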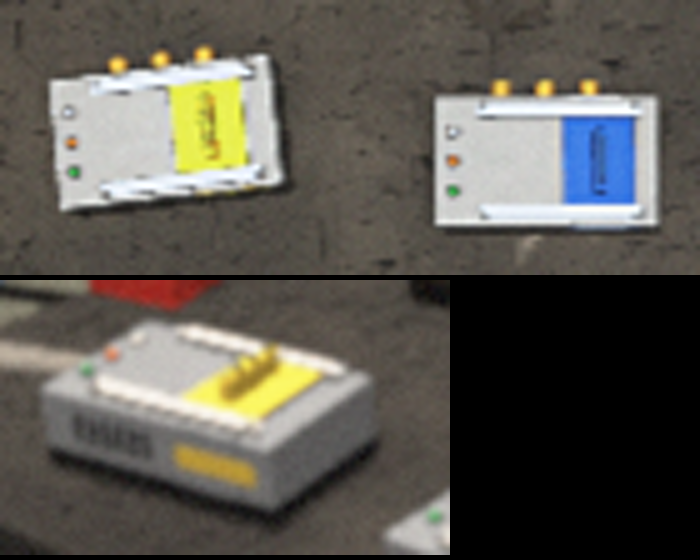

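The crop shows the grey unit with yellow plate and ridge: lamps on its left at crop (71,143), plate at top (231,250), ridge in the middle of the plate. That makes unit +y point to the image left. Next I compute pose and offsets.

```bash
cat >> h.py <<'E'
def pose(): 
    o=r.get_obs(); return np.array(o["tcp_pos"]),Ro.from_rotvec(o["orientation"]),o
def rows(p,ux,uy):
    """shift/turn in row units to tcp p, tool down with tool y along +-unit x"""
    p0,R0,o=pose(); best=None
    for s in(1,-1):
        y=s*ux; z=np.array([0,0,-1.]); x=np.cross(y,z)
        d=R0.inv()*Ro.from_matrix(np.c_[x,y,z])
        if best is None or d.magnitude()<best.magnitude(): best=d
    return np.r_[R0.inv().apply(p-p0)/0.025, np.degrees(best.as_rotvec())/8]
E
python3 - <<'E'
from h import *
np.set_printoptions(precision=4,suppress=True)
T=optics.grab_frame("top");S=optics.grab_frame("scene")
tc=ray(T,(231.35,249.63),.0495)
L=[ray(T,(190+(a+.5)/5-.5,225+(b+.5)/5-.5),.049) for a,b in((69,112),(71,143),(73,172))]
print("tab",tc,"lamps",L, "dist",np.linalg.norm((L[1]-tc)[:2]))
C=[ray(T,(190+(a+.5)/5-.5,225+(b+.5)/5-.5),.051) for a,b in((90,87),(250,69),(103,191),(265,172))]
for v in(L[1]-tc, C[0]-C[1], C[2]-C[3], L[0]-L[2]): print("ang",np.degrees(np.arctan2(v[1],v[0])))
m=np.mean(C,0);print("rail ctr",m)
print("lamp in scene", proj(S,L[1]),"tab", proj(S,np.r_[tc[:2],.0635]))
p,R,o=pose();print(p,R.as_matrix())
E
```

```text
tab [0.4547 0.2078 0.0495] lamps [array([0.4629, 0.3025, 0.049 ]), array([0.442 , 0.3004, 0.049 ]), array([0.4226, 0.2983, 0.049 ])] dist 0.09344987021841662
ang 97.78400957823196
ang 96.85724892499749
ang 97.09990891142478
ang 5.869142472118979
rail ctr [0.4515 0.2289 0.051 ]
lamp in scene [157.1907 207.697 ] tab [184.6544 209.7793]
[0.2596 0.6229 0.239 ] [[-0.9231  0.3846 -0.0002]
 [ 0.3846  0.9231 -0.0005]
 [-0.     -0.0006 -1.    ]]
```

```bash
cat >> h.py <<'E'
a=np.radians(97); UY=np.array([np.cos(a),np.sin(a),0]); UX=np.array([np.sin(a),-np.cos(a),0])
TAB=np.array([.454,.206,0])
def at(y,z,x=0): return TAB+UY*y+UX*x+[0,0,z]
E
python3 - <<'E'
from h import *
print(rows(at(-.027,.12),UX,UY).round(3))
E
```

```text
[-1.4127e+01 -1.3339e+01  4.7680e+00 -4.0000e-03  2.0000e-03  7.5470e+00]
```

```bash
python3 -m creep '{"rows":[[-1,-1,0,0,0,0.5,60],[-2.4,-2.3,0,0,0,1.2,30],[-3.8,-3.6,0,0,0,2,0],[-5.2,-4.9,0,0,0,2.8,0],[-6.6,-6.2,0,0,0,3.6,0],[-8,-7.5,0,0,0,4.4,0],[-9.4,-8.8,0,0,0,5.2,0],[-10.8,-10.1,0,0,0,6,0],[-12.2,-11.4,0,0,0,6.8,0],[-13.4,-12.6,0,0,0,7.5,0]]}' 30
python3 - <<'E'
from h import *
print(rows(at(-.027,.12),UX,UY).round(3), rows(at(-.027,.062),UX,UY).round(3))
E
```

```text
clock: 1.55
tcp_pos: [0.4483, 0.2017, 0.2395]
orientation: [2.079, 2.355, 0.001]
contact_force: [0.7, 1.3, 0.1]
grip_width: 0.0002
gripper_force: 0.0
[-9.400e-01  2.410e-01  4.782e+00  4.000e-03 -2.000e-03  1.700e-02] [-9.400e-01  2.400e-01  7.102e+00  4.000e-03 -2.000e-03  1.700e-02]
```

```bash
python3 -m creep '{"rows":[[-0.5,0.1,1.5,0,0,0,0],[-0.9,0.2,3,0,0,0,0],[-0.94,0.24,4.4,0,0,0,0],[-0.94,0.24,5,0,0,0,0],[-0.94,0.24,5.5,0,0,0,0],[-0.94,0.24,6,0,0,0,0],[-0.94,0.24,6,0,0,0,0]]}'
python3 - <<'E'
from h import *
print(rows(at(-.027,.062),UX,UY).round(3))
S=optics.grab_frame("scene");T=optics.grab_frame("top")
a=cv2.resize(S["color"][175:250,135:235],None,fx=4,fy=4,interpolation=cv2.INTER_CUBIC)
b=cv2.resize(T["color"][215:290,180:280],None,fx=4,fy=4,interpolation=cv2.INTER_CUBIC)
cv2.imwrite("pics/p2.png",np.hstack([a,b]))
E
```

```text
clock: 2.42
tcp_pos: [0.4564, 0.181, 0.089]
orientation: [-2.073, -2.36, 0.001]
contact_force: [-0.5, -0.2, 0.3]
grip_width: -0.0002
gripper_force: 0.0
[-7.500e-02  2.600e-02  1.079e+00 -5.000e-03  1.000e-03  4.900e-02]
```

View pics/p2.png

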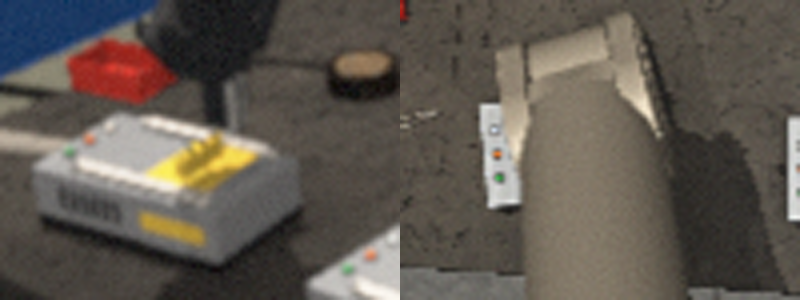

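The scene crop shows the shut fingertips at about crop (228,128), above the -y side of the ridge (180–215, 165–135). The top view is blocked by the arm. I lower beside the ridge.

```bash
python3 -m creep '{"rows":[[-0.07,0.03,0.5,0,0,0,0],[-0.07,0.03,0.9,0,0,0,0],[-0.07,0.03,1.1,0,0,0,0],[-0.07,0.03,1.1,0,0,0,0]]}'
python3 - <<'E'
from h import *
S=optics.grab_frame("scene");p,R,o=pose()
print(proj(S,p+[0,0,-.008]),rows(at(-.015,.062),UX,UY).round(3), rows(at(.036,.062),UX,UY).round(3))
a=cv2.resize(S["color"][175:250,135:235],None,fx=5,fy=5,interpolation=cv2.INTER_CUBIC)
cv2.imwrite("pics/p3.png",a)
E
```

```text
clock: 3.02
tcp_pos: [0.4573, 0.1791, 0.0612]
orientation: [-2.074, -2.359, 0.002]
contact_force: [0.3, 0.1, -0.8]
grip_width: -0.0001
gripper_force: 0.0
[193.81323746 215.66448219] [ 0.482 -0.008 -0.016 -0.003  0.002  0.047] [ 2.522e+00  5.000e-03 -1.700e-02 -3.000e-03  2.000e-03  4.700e-02]
```

View pics/p3.png

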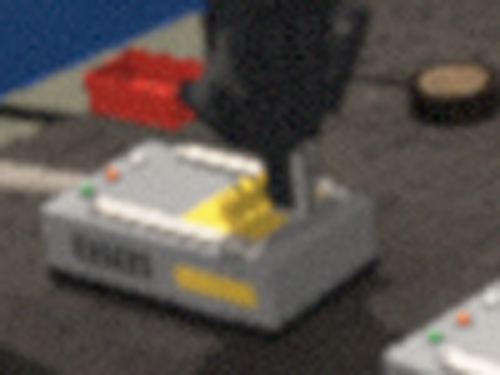

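The fingertips are on the plate's -y side of the ridge, at crop (290,205). I push towards +y.

```bash
python3 -m creep '{"rows":[[0.3,0,0,0,0,0,0],[0.55,0,0,0,0,0,0],[0.8,0,0,0,0,0,0],[1.05,0,0,0,0,0,0],[1.3,0,0,0,0,0,0],[1.55,0,0,0,0,0,0],[1.8,0,0,0,0,0,0],[2.05,0,0,0,0,0,0],[2.25,0,0,0,0,0,0],[2.25,0,0,0,0,0,0]]}'; python3 -m creep '{"rows":[[0.08,0,0,0,0,0,0],[0.16,0,0,0,0,0,0],[0.2,0,0,0,0,0,0],[0.2,0,0,0,0,0,0]]}'
python3 - <<'E'
from h import *
S=optics.grab_frame("scene");p,R,o=pose()
print(rows(at(.036,.062),UX,UY).round(3))
a=cv2.resize(S["color"][175:250,135:235],None,fx=5,fy=5,interpolation=cv2.INTER_CUBIC)
cv2.imwrite("pics/p4.png",a)
E
```

```text
clock: 4.32
tcp_pos: [0.45, 0.2358, 0.0617]
orientation: [-2.072, -2.36, 0.0]
contact_force: [0.9, -0.6, -0.1]
grip_width: 0.0
gripper_force: 0.0
clock: 4.82
tcp_pos: [0.4496, 0.2382, 0.0617]
orientation: [2.075, 2.358, -0.003]
contact_force: [-0.1, -5.9, 3.1]
grip_width: 0.0001
gripper_force: 2.7
[ 0.137  0.018 -0.015 -0.008  0.013  0.037]
```

View pics/p4.png

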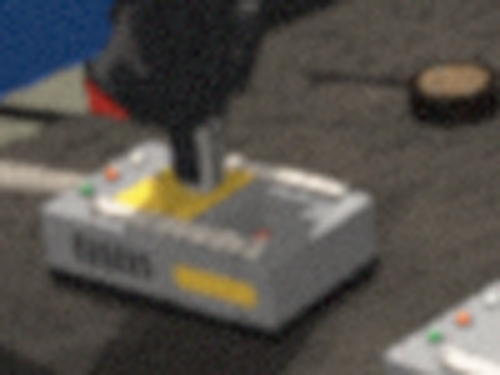

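The shutter is open: the plate is now at left and the red key shows in the well at crop (262,236). A small extra push will confirm it is at the stop. Then I back off and rise.

```bash
python3 -m creep '{"rows":[[0.05,0,0,0,0,0,0],[0.05,0,0,0,0,0,0]]}'; python3 -m creep '{"rows":[[-0.3,0,0,0,0,0,0],[-0.6,0,-0.6,0,0,0,0],[-0.8,0,-1.4,0,0,0,0],[-1.5,0,-2.2,0,0,0,0],[-1.5,0,-2.2,0,0,0,0]]}'
python3 - <<'E'
from h import *
S=optics.grab_frame("scene")
m=yellow(S,(135,185,225,228))
h=cv2.cvtColor(S["color"],cv2.COLOR_BGR2HSV)
k=(((h[...,0]<8)|(h[...,0]>172))&(h[...,1]>110)&(h[...,2]>60)).astype(np.uint8);b=np.zeros_like(k);b[205:240,165:215]=k[205:240,165:215]
ys,xs=np.nonzero(b);print("red px",len(xs),xs.min(),xs.max(),ys.min(),ys.max(),xs.mean(),ys.mean())
for o in(0,-.003):
  print("key corners",[proj(S,at(o+sy*.013,.027,sx*.017)).round(1).tolist() for sx in(-1,1) for sy in(-1,1)])
  print("well corners",[proj(S,at(o+sy*.018,.045,sx*.024)).round(1).tolist() for sx in(-1,1) for sy in(-1,1)])
print(rows(at(-.002,.05),UX,UY).round(3))
a=cv2.resize(S["color"][200:245,155:215],None,fx=10,fy=10,interpolation=cv2.INTER_CUBIC)
cv2.imwrite("pics/p5.png",a)
E
```

```text
clock: 5.12
tcp_pos: [0.4496, 0.2383, 0.0616]
orientation: [2.076, 2.356, -0.005]
contact_force: [0.5, -8.7, 3.3]
grip_width: -0.0
gripper_force: 4.2
clock: 5.75
tcp_pos: [0.4558, 0.2037, 0.1188]
orientation: [2.076, 2.357, 0.006]
contact_force: [0.5, -0.2, -0.1]
grip_width: -0.0001
gripper_force: 0.0Traceback (most recent call last):
  File "<stdin>", line 6, in <module>
    return umr_minimum(a, axis, None, out, keepdims, initial, where)
ValueError: zero-size array to reduction operation minimum which has no identity
```

Run:
```python
from h import *
S=optics.grab_frame("scene")
for o in(0,-.003):
  print("key corners",[proj(S,at(o+sy*.013,.027,sx*.017)).round(1).tolist() for sx in(-1,1) for sy in(-1,1)])
  print("well corners",[proj(S,at(o+sy*.018,.045,sx*.024)).round(1).tolist() for sx in(-1,1) for sy in(-1,1)])
print(rows(at(-.002,.05),UX,UY).round(3))
a=cv2.resize(S["color"][190:245,155:225],None,fx=10,fy=10,interpolation=cv2.INTER_CUBIC)
cv2.imwrite("pics/p5.png",a)
```

```text
key corners [[186.2, 226.6], [178.3, 224.4], [194.5, 221.0], [186.6, 218.8]]
well corners [[185.3, 221.9], [174.2, 218.9], [197.0, 214.1], [186.1, 211.3]]
key corners [[187.2, 226.8], [179.2, 224.6], [195.4, 221.2], [187.5, 219.1]]
well corners [[186.2, 222.2], [175.1, 219.1], [198.0, 214.3], [187.0, 211.5]]
[-0.028 -0.013  2.685  0.005 -0.008  0.047]
```

View pics/p5.png

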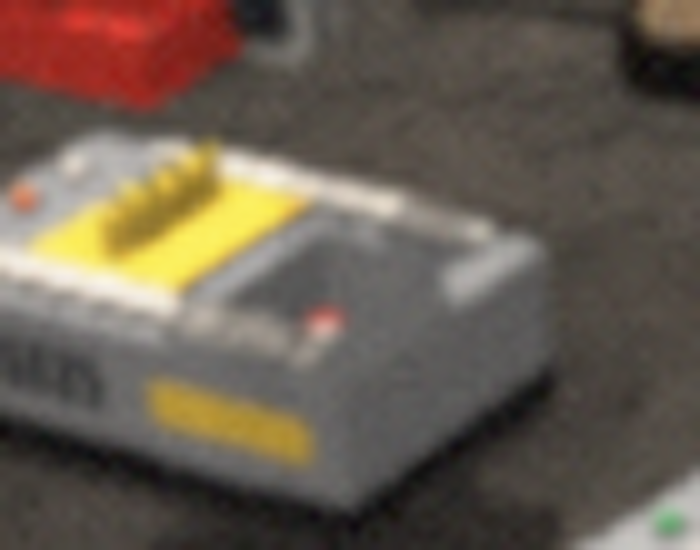

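The shutter is fully open, with its plate edge at crop (310,200), and the well is clear at (230–430, 215–335). The observed well edges and the stop contact both put the well about 3 mm further to -y than my estimate. I descend there and watch the force.

```bash
python3 -m creep '{"rows":[[-0.07,0,0.8,0,0,0,0],[-0.07,0,1.6,0,0,0,0],[-0.07,0,2.2,0,0,0,0],[-0.07,0,2.5,0,0,0,0],[-0.07,0,2.7,0,0,0,0],[-0.07,0,2.7,0,0,0,0]]}';  python3 -m creep '{"rows":[[0,0,0.15,0,0,0,0],[0,0,0.3,0,0,0,0],[0,0,0.4,0,0,0,0],[0,0,0.4,0,0,0,0]]}'
python3 - <<'E'
from h import *
print(rows(at(-.003,.030),UX,UY).round(3))
E
```

```text
clock: 6.6
tcp_pos: [0.4547, 0.2024, 0.0493]
orientation: [-2.074, -2.36, 0.0]
contact_force: [-0.2, -0.5, 0.5]
grip_width: 0.0001
gripper_force: 0.0
clock: 7.1
tcp_pos: [0.4545, 0.2023, 0.0391]
orientation: [-2.074, -2.36, 0.001]
contact_force: [-0.2, 0.3, 0.4]
grip_width: 0.0004
gripper_force: 0.0
[ 0.031 -0.002  0.364 -0.002  0.001  0.047]
```

```bash
python3 -m creep '{"rows":[[0,0,0.1,0,0,0,0],[0,0,0.2,0,0,0,0],[0,0,0.3,0,0,0,0],[0,0,0.38,0,0,0,0],[0,0,0.38,0,0,0,0]]}'
```

```text
clock: 7.72
tcp_pos: [0.4547, 0.2024, 0.03]
orientation: [-2.074, -2.359, -0.0]
contact_force: [-1.5, 0.1, 5.0]
grip_width: -0.0003
gripper_force: 3.0
```

```bash
python3 -m creep '{"rows":[[0,0,0.06,0,0,0,0],[0,0,0.06,0,0,0,0],[0,0,0.06,0,0,0,0],[0,0,0.06,0,0,0,0],[0,0,0.06,0,0,0,0],[0,0,0.06,0,0,0,0],[0,0,0.06,0,0,0,0],[0,0,0.06,0,0,0,0],[0,0,0.06,0,0,0,0],[0,0,0.06,0,0,0,0]]}'; python3 -m creep '{"rows":[[0,0,0.02,0,0,0,0],[0,0,0.02,0,0,0,0],[0,0,0.02,0,0,0,0],[0,0,0.02,0,0,0,0],[0,0,0.02,0,0,0,0],[0,0,0.02,0,0,0,0],[0,0,0.02,0,0,0,0],[0,0,0.02,0,0,0,0],[0,0,0.02,0,0,0,0],[0,0,0.02,0,0,0,0]]}'
```

```text
clock: 8.98
tcp_pos: [0.4548, 0.2024, 0.0296]
orientation: [-2.074, -2.359, -0.001]
contact_force: [-4.8, -2.3, 22.0]
grip_width: -0.0001
gripper_force: 10.9
clock: 10.22
tcp_pos: [0.4549, 0.2025, 0.0295]
orientation: [-2.074, -2.359, -0.001]
contact_force: [-6.7, -3.3, 26.9]
grip_width: 0.0002
gripper_force: 13.5
```

Held about 2.5 s at full depth. Now I rise and go over to the ridge's +y side.

```bash
python3 -m creep '{"rows":[[0,0,-0.3,0,0,0,0],[0,0,-0.8,0,0,0,0],[0,0,-1.6,0,0,0,0],[0,0,-2.6,0,0,0,0],[0,0,-3.4,0,0,0,0],[1,0,-3.6,0,0,0,0],[2.2,0,-3.6,0,0,0,0],[3.1,0,-3.6,0,0,0,0],[3.1,0,-3.6,0,0,0,0]]}'
python3 - <<'E'
from h import *
print(rows(at(.075,.062),UX,UY).round(3))
S=optics.grab_frame("scene")
cv2.imwrite("pics/p6.png",cv2.resize(S["color"][175:245,135:225],None,fx=7,fy=7,interpolation=cv2.INTER_CUBIC))
E
```

```text
clock: 11.35
tcp_pos: [0.4442, 0.281, 0.1179]
orientation: [-2.07, -2.363, -0.001]
contact_force: [0.7, 0.0, -0.4]
grip_width: 0.0
gripper_force: 0.0
[-2.600e-02  2.500e-02  2.237e+00  1.000e-03 -4.000e-03  7.100e-02]
```

View pics/p6.png

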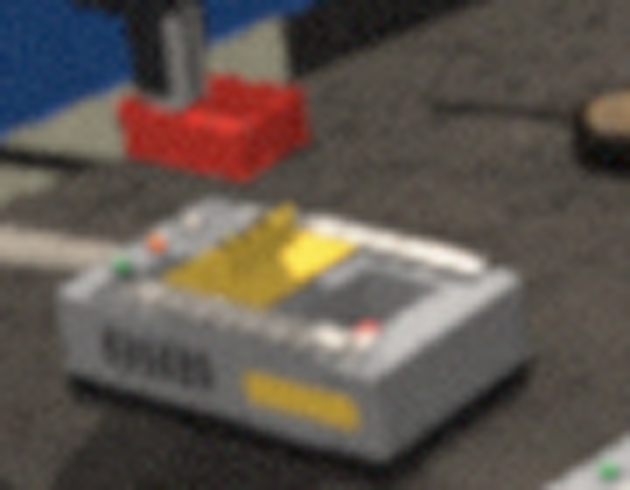

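The unit hasn't moved, the key is visible again at crop (368,328), and the fingers hover above the ridge's +y side. I descend and push closed. From contact at about +62 mm, closed should come at about TCP y = +12.6 mm.

```bash
python3 -m creep '{"rows":[[0,0,0.8,0,0,0,0],[0,0,1.5,0,0,0,0],[0,0,2,0,0,0,0],[0,0,2.23,0,0,0,0],[0,0,2.23,0,0,0,0]]}'; python3 -m creep '{"rows":[[-0.3,0,0,0,0,0,0],[-0.55,0,0,0,0,0,0],[-0.8,0,0,0,0,0,0],[-1.05,0,0,0,0,0,0],[-1.3,0,0,0,0,0,0],[-1.55,0,0,0,0,0,0],[-1.8,0,0,0,0,0,0],[-2.05,0,0,0,0,0,0],[-2.3,0,0,0,0,0,0],[-2.3,0,0,0,0,0,0]]}'
python3 - <<'E'
from h import *
print(rows(at(.0126,.062),UX,UY).round(3))
E
```

```text
clock: 12.02
tcp_pos: [0.4446, 0.2789, 0.0618]
orientation: [-2.074, -2.359, 0.001]
contact_force: [-0.9, 0.0, -0.2]
grip_width: -0.0001
gripper_force: 0.0
clock: 13.28
tcp_pos: [0.452, 0.2212, 0.0619]
orientation: [2.075, 2.359, -0.001]
contact_force: [-0.7, -0.5, 0.4]
grip_width: 0.0001
gripper_force: 0.0
[-0.108  0.007 -0.003 -0.004  0.005  0.039]
```

```bash
python3 -m creep '{"rows":[[-0.08,0,0,0,0,0,0],[-0.14,0,0,0,0,0,0],[-0.18,0,0,0,0,0,0],[-0.18,0,0,0,0,0,0]]}'
python3 - <<'E'
from h import *
print(rows(at(.0126,.062),UX,UY).round(3))
S=optics.grab_frame("scene")
cv2.imwrite("pics/p7.png",cv2.resize(S["color"][175:245,135:225],None,fx=7,fy=7,interpolation=cv2.INTER_CUBIC))
E
```

```text
clock: 13.78
tcp_pos: [0.4523, 0.2182, 0.0619]
orientation: [-2.073, -2.36, 0.0]
contact_force: [-0.1, 2.7, -2.3]
grip_width: -0.0001
gripper_force: 1.5
[ 0.012  0.009 -0.003 -0.004 -0.003  0.051]
```

View pics/p7.png

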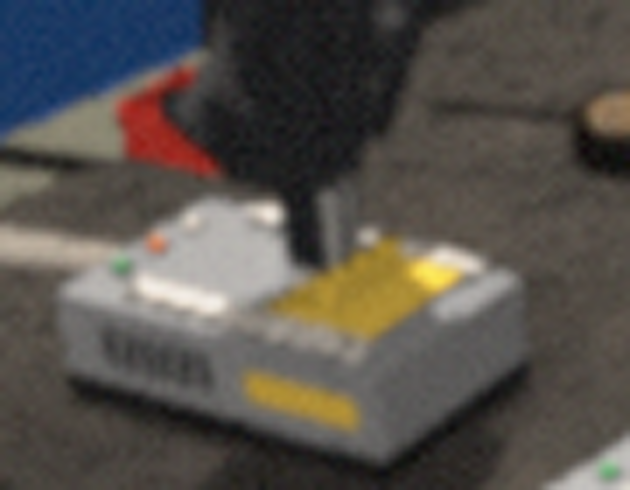

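The plate covers the well again, and its far edge lies next to the end block at crop (440,300). One light push will confirm the stop, then I retreat.

```bash
python3 -m creep '{"rows":[[-0.05,0,0,0,0,0,0],[-0.08,0,0,0,0,0,0],[-0.08,0,0,0,0,0,0]]}'; python3 -m creep '{"rows":[[0.3,0,0,0,0,0,0],[0.6,0,-0.4,0,0,0,0],[0.6,0,-1.5,0,0,0,0],[0.6,0,-3,0,0,0,0],[0.6,0,-4.5,0,0,0,0],[2,0,-6,0,0,0,0],[4,0,-6,0,0,0,0],[4,0,-6,0,0,0,0]]}'
python3 - <<'E'
from h import *
S=optics.grab_frame("scene")
cv2.imwrite("pics/p8.png",cv2.resize(S["color"][175:270,135:295],None,fx=5,fy=5,interpolation=cv2.INTER_CUBIC))
E
```

```text
clock: 14.2
tcp_pos: [0.4523, 0.218, 0.062]
orientation: [-2.07, -2.361, -0.002]
contact_force: [-3.0, 8.7, -3.8]
grip_width: 0.0001
gripper_force: 4.2
clock: 15.2
tcp_pos: [0.4391, 0.3194, 0.2132]
orientation: [-2.066, -2.366, -0.004]
contact_force: [0.7, -0.0, -0.2]
grip_width: -0.0001
gripper_force: 0.0
```

View pics/p8.png

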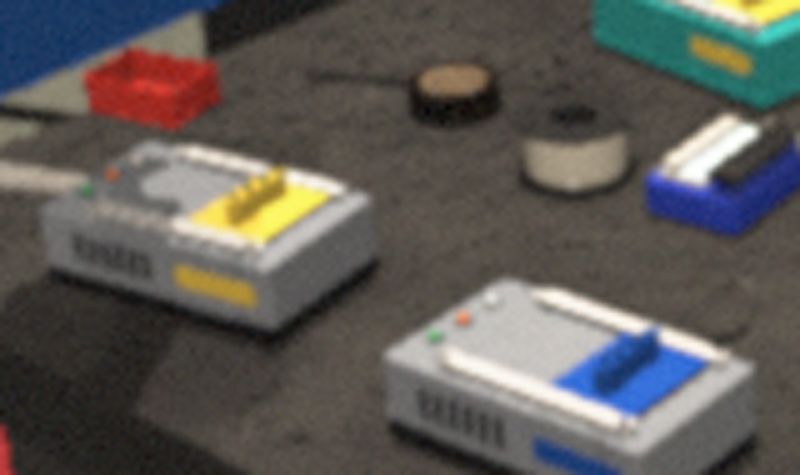

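The shutter is closed at crop (262,205), the unit is in place, and the blue unit and other objects look unchanged.

```bash
python3 -c "
from bench import r
print(r.hand_in())"
```

```text
the job is handed in; nothing more can be done
None
```

I opened the yellow shutter to its stop, held the red key fully down for about 2.5 s, closed the shutter to its stop again and handed in at about 15 s; the last picture showed both units in place, but no verdict came back.

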